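Shake out the sieve basket and set it on the scale

TASK

Take the basket of printed parts off its stand by the grip of its handle and rock it in the air over the scrap tray, a good fifteen degrees and more to both sides, to shake the support crumbs out. Then carry it over the scale, still its swing and keep it hanging quiet and level just above the middle of the platform for three seconds, lower it gently, square and level onto the platform, let go and draw the gripper clear. Hold it by the handle only, let the basket touch nothing but the platform, never set it down while it swings, and leave everything else where it is.

Things in the scene. Friction and masses are not known exactly. Their poses are not given: they have to be found in the camera images.
- stand: Hanging stand, fixed: dark base plate 250 x 120 x 10 mm (x, y, z), two aluminium posts 16 x 34 mm at x = +-102 mm, each with a U saddle open upwards at z = 247 mm: two lips 14 mm high, 22 mm apart in y. The handle's bar lies in the saddles along x. Lift it 20 mm clear, then leave along y (14 mm free to each post). Origin: centre of the plate's underside; z up.
- bail: The basket's handle, loose, 0.14 kg: crossbar 224 x 16 x 16 mm along its x, and in its middle a black grip, 100 long (x), 26 thick (y), 34 mm high (z), pinched across y from above. Flat legs at x = +-73 mm go down to the pivot axis, 125 mm under the grip and along x. Origin: grip's centre, at the start 255 mm above the table; z up. Let go, it tips to +y or -y, to 1.25 rad, and stays there.
- rocker (a joint): Angle of the basket about the handle's pivot, rad: 0 square to it, positive about the handle's +x (basket's +y end up), stops at +-1.25. Almost no friction: a swing left alone takes 55 s to fall to 37 %. Handle upright: angle'' = -w^2 (angle + a/9.81), a = acceleration of the grip along the handle's +y (m/s2), w = 5.2 rad/s nominal, 4.6 to 5.6 with the hidden mass (period 1.1 to 1.4 s).
- basket: Open steel wire basket, 130 x 280 x 58 mm (x, y, z), with white, grey and orange prints wedged in it that do not move; 0.62 kg in all, nominal (0.49 to 0.75). Its handle's pivot axis is along x, 36 mm above its underside, half way along it; centre of mass 18 mm under the pivot. Origin: centre of its underside, 161 mm under the grip's centre when hanging level; y along its length, z up.
- end_a (a point): Middle of the lower edge of the basket's end at its +y, 140 mm from the basket's origin.
- end_b (a point): The same at the basket's -y end.
- scrap_tray: Black open plastic tray on the table between stand and scale, fixed, 220 x 260 x 38 mm (x, y, z), with crumbs in it. Origin: centre of its underside; z up.
- scale: Grey bench scale, fixed, 260 mm long in y and 60 mm high, with its display on the -x side. It stands to one side of the tray and the stand to the other; which is where changes. Origin: centre of the housing's underside on the table; z up.
- platform (a point): Middle of the top of the scale's flat steel platform, 200 x 270 mm (x, y), 60 mm above the table, fixed, without rim; same axes as the scale. The basket goes here with its length along the platform's y, either way round (its ends stand over by 5 mm).
- dish: Bystander, loose: red bowl, 130 mm across, 45 mm high. Origin: centre of its underside.
- sleeve: Bystander, loose: white cup-shaped print, 72 mm across, 100 mm high. Origin: centre of its underside.
- glue: Bystander, loose: white jar, 44 mm across, 100 mm high. Origin: centre of its underside.
- calipers: Bystander, loose: steel calipers lying flat, 200 mm long, 12 mm high. Origin: on the underside near the middle.
- scraper: Bystander, loose: scraper lying near the robot. Origin: on the underside.
- driver: Bystander, loose: screwdriver lying near the robot. Origin: on the underside.

How it is judged:
By the outcome, as a careful person would: the job done as asked, in the order asked, and still so for the second after the job is handed in, with the robot touching nothing.
It also fails if it takes over 72 s, if anything falls off the work surface, if the arm or the gripper's body presses on something with over 40 N, if the wrist force passes 120 N, or if a joint passes its speed limit or range.

ROBOT

A 6-joint arm with a two-finger parallel gripper is mounted at the origin on the work surface. World frame = base frame: x ahead of the robot, y to its left, z up, the work surface at z = 0. Lengths are in mm, angles in rad, forces in N, time in s.
With the tool pointing down it reaches from about 275 to 1000 mm from the base axis. Payload 8.4 kg.
Tool frame: the origin (TCP) lies midway between the tips of the shut fingers; the grasp point (between the pads) lies 19 mm behind it; z points along the fingers, y is the line along which they close (so a half turn about z gives the same grasp; the last joint's range is limited). The gripper opens to 85 mm and grips with 20 to 120 N. Pads are 22 mm wide; open, the fingers measure 114 mm over their backs; the gripper's body (76 mm by 85 mm) begins 54 mm behind the grasp point. The pads swing forward as they close: fully open they stand 13 mm farther back than shut.
Start: joints at [-1.323, 0.353, 1.633, -0, 1.155, -0.002], TCP at [154.505, -605.604, 231.281] pointing down, gripper open.
Joint ranges: [-2.63, 2.63], [-0.92, 2.1], [0.06, 2.66], [-1.3, 4.44], [0, 2.69], [-3.02, 3.02]. Speed limits (rad/s): [2.22, 2.22, 2.79, 3.14, 3.14, 3.14].

INTERFACE

Orientations are given as [roll, pitch, yaw] about the fixed x, y, z axes, in that order (R = Rz(yaw) Ry(pitch) Rx(roll)).
In Python, from rig import r, cams gives the robot as it stands. The module is installed in compiled form; this text tells all that it offers.
- The arm moves only by the tool send_rows, never from a script. Its argument "targets" is one flat list of numbers, 7 for each row, row after row: the shift along the tool's x, y, z in m, then the turn, a rotation vector about the tool's x, y, z in rad, then the opening, from -1 (shut) to 1 (fully open). In form: [tx, ty, tz, wx, wy, wz, fingers, tx, ty, tz, wx, wy, wz, fingers, ...]. A call has 1 to 12 rows; each row is the pose to reach, as a shift and turn from the pose commanded when the call began, along the tool's axes at that moment; what a row does not reach only later rows make up. A row lasts 1/12 s, in which the tool goes at most 41.7 mm and 7.16 degrees, less where a joint would pass 70% of its speed; a pose out of reach is approached as far as the arm can. A call with a gripper value outside its range is refused whole. The fingers move at their own pace and stop on an object; "grip_force" is the grip in N (left out, the last holds). Time passes only in rows, so rows that repeat a pose let the fingers close. It gives the time, the measured TCP pose, the force, the opening and the grip force at its end, in the units of the state.
- r.sense(): the state, without advancing time (a new reading comes with each control period).
- cams.grab_frame(name): name is "scene" or "top"; returns a dict with "color" (400x640x3 uint8, blue, green, red), "fx", "fy", "cx", "cy" (pixels), "xyz" and "attitude" of the camera in the world. Camera axes: x right, y down, z forward; pixel columns grow to the right and rows downward; lengths in mm; the calibration is good to about 2 mm. A picture is of the moment at which its call begins. There is no depth.
- r.sign_off(): hands the job in; it is judged then, once.
The state is a dict: "clock": time; "qpos": joint angles; "qvel": joint speeds; "joint_efforts": joint torques, N m; "eef_pos": TCP position; "tcp_rot": TCP orientation; "contact_force": force on the tool from outside, world axes, zero at the start; "wrist_torque": the same for the moment, N m; "opening": opening from 0.0 (shut) to 1.0 (fully open); "grasp_force": force on a finger pad.
Only numpy, scipy, OpenCV 4.12 (cv2) and the standard library are available. Lean on these libraries where they do the work, as an engineer would, in place of code of your own. Each camera call takes 0.05 s, during which the arm holds its last target. There are 200 camera calls.

## Working session

There is one attempt and no reset: what is moved stays moved. The work goes in short steps, Python scripts to look and compute and a tool call to move; the robot and the scene stay as the last step left them, time stands still between calls to the robot, and variables do not carry over. Pictures are saved under pics/ and viewed, at most 10 in all, crops included, and the job is handed in when it is done.

Besides the shell and the picture viewer there is one more tool, called after "Call:" in YAML: its name, and indented under it one key for each argument. send_rows: Moves the arm, as the interface text tells. Its arguments: {"type":"object","properties":{"targets":{"type":"array"},"grip_force":{"type":"number"}},"required":["targets"]}

```bash
mkdir -p pics; python3 - <<'E'
from rig import r,cams
import cv2
print(r.sense())
for n in("scene","top"):
    f=cams.grab_frame(n); cv2.imwrite(f"pics/{n}0.png",f["color"]); print(n,{k:v for k,v in f.items() if k!="color"})
E
```

```text
{'clock': 0.0, 'qpos': array([-1.32340152e+00,  3.53647464e-01,  1.63413363e+00, -5.37127014e-06,
        1.15520618e+00, -2.38617418e-03]), 'qvel': array([ 7.77435853e-05,  1.88735826e-03, -1.39145807e-03,  2.15404387e-04,
       -5.18596353e-05, -1.56465423e-03]), 'joint_efforts': array([-7.49722996e-03, -6.05253839e+01, -3.42063832e+01, -2.55535442e-04,
        9.46454820e-03,  2.02545078e-05]), 'eef_pos': array([ 154.38453525, -605.13898128,  230.56232733]), 'tcp_rot': array([-3.14019803e+00,  1.58321960e-06,  2.49783150e-01]), 'contact_force': array([-0.61078941, -0.04855967,  0.03384414]), 'wrist_torque': array([ 0.08399946, -0.04421212, -0.01572451]), 'grasp_force': 0.0, 'opening': 1.0011372356415353}
scene {'fx': 385.00318053203875, 'fy': 385.00318053203875, 'cx': 318.5476706956017, 'cy': 203.1662746519037, 'xyz': array([933.06728827, 586.01462143, 979.23612744]), 'attitude': array([-2.44184123,  0.00668658,  2.63086467])}
top {'fx': 445.43024286982126, 'fy': 445.43024286982126, 'cx': 319.8438502722614, 'cy': 202.0361801303017, 'xyz': array([ 4.00854260e+02, -1.22723941e+00,  1.43187864e+03]), 'attitude': array([-2.9908972 , -0.01542373, -1.56416688])}
```

View pics/scene0.png

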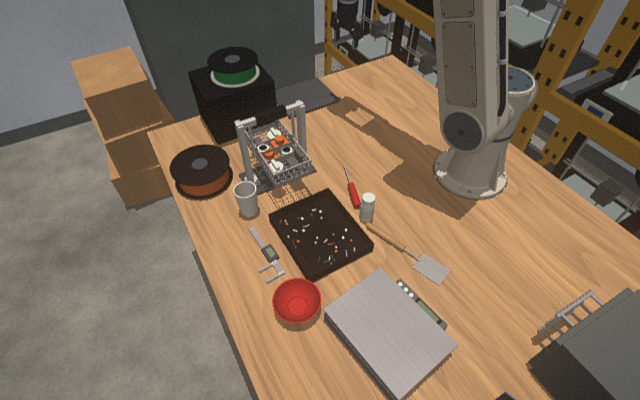

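View pics/top0.png

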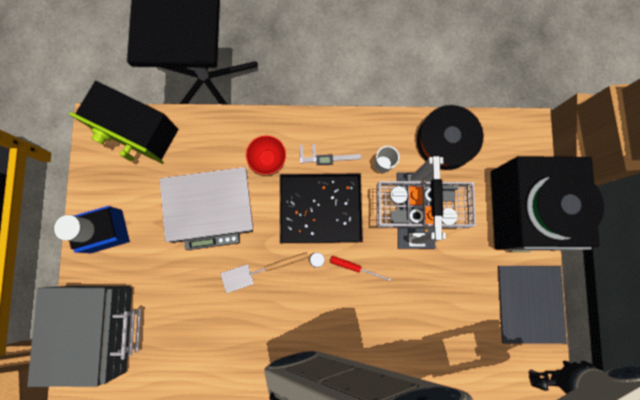

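The scene view shows the stand with the basket at (275,145), the tray at (320,233) and the scale at (390,335). In the top view they are at (437,200), (320,208) and (207,205). Next I'll measure with masks.

```bash
cat > h.py <<'E'
import numpy as np, cv2
from scipy.spatial.transform import Rotation as R
from rig import r,cams
def ray(f,uv):
    uv=np.atleast_2d(uv).astype(float)
    d=np.c_[(uv[:,0]-f["cx"])/f["fx"],(uv[:,1]-f["cy"])/f["fy"],np.ones(len(uv))]
    return d@R.from_euler("xyz",f["attitude"]).as_matrix().T
def onz(f,uv,z):
    d=ray(f,uv); return f["xyz"]+d*((z-f["xyz"][2])/d[:,2])[:,None]
def proj(f,P):
    c=(np.atleast_2d(P)-f["xyz"])@R.from_euler("xyz",f["attitude"]).as_matrix()
    return np.c_[f["cx"]+f["fx"]*c[:,0]/c[:,2],f["cy"]+f["fy"]*c[:,1]/c[:,2]]
def rect(f,mask,z):
    c=max(cv2.findContours(mask.astype(np.uint8),cv2.RETR_EXTERNAL,cv2.CHAIN_APPROX_NONE)[0],key=cv2.contourArea)
    p=onz(f,c[:,0,:],z)[:,:2].astype(np.float32)
    return cv2.minAreaRect(p)
E
python3 - <<'E'
from h import *
f=cams.grab_frame("top"); im=f["color"].astype(int); hsv=cv2.cvtColor(f["color"],cv2.COLOR_BGR2HSV)
def win(m,x0,x1,y0,y1):
    o=np.zeros_like(m); o[y0:y1,x0:x1]=m[y0:y1,x0:x1]; return cv2.morphologyEx(o.astype(np.uint8),cv2.MORPH_OPEN,np.ones((3,3)))
plat=win((hsv[...,1]<50)&(hsv[...,2]>110),150,262,160,243)
print("platform",rect(f,plat,60))
tray=cv2.morphologyEx(win(hsv[...,2]<70,270,372,165,250),cv2.MORPH_CLOSE,np.ones((9,9)))
print("tray",rect(f,tray,38))
grip=win(hsv[...,2]<50,428,448,165,225)
print("grip",rect(f,grip,272))
red=win((hsv[...,1]>170)&(hsv[...,2]>90)&((hsv[...,0]<8)|(hsv[...,0]>172)),240,292,130,182); print("dish",rect(f,red,45))
print("sleeve,glue",onz(f,[[387,155],[317,260]],100))
s=cams.grab_frame("scene")
a=cv2.resize(f["color"][140:260,360:500],None,fx=4,fy=4,interpolation=cv2.INTER_CUBIC)
b=cv2.resize(s["color"][90:210,220:330],None,fx=4,fy=4,interpolation=cv2.INTER_CUBIC)[:480]
a=cv2.resize(a,(400,343));b=cv2.resize(b,(396,432))
o=np.zeros((432,796,3),np.uint8);o[:343,:400]=a;o[:,400:]=b
cv2.imwrite("pics/z.png",o)
E
```

```text
platform ((600.9026489257812, 333.2915954589844), (200.33277893066406, 269.5984802246094), 8.26126766204834)
tray ((595.6354370117188, -23.392120361328125), (216.20848083496094, 254.70242309570312), 1.3874316215515137)
grip ((593.9063110351562, -323.717041015625), (34.17735290527344, 92.8502197265625), 85.66122436523438)
dish ((764.0599975585938, 153.51710510253906), (128.26852416992188, 124.58335876464844), 1.05195951461792)
sleeve,glue [[ 751.70289262 -226.40913391  100.        ]
 [ 429.29802292  -13.14772394  100.        ]]
```

View pics/z.png

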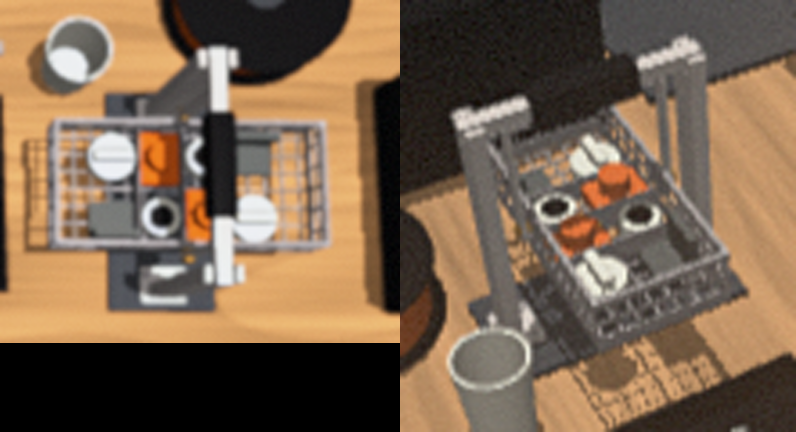

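In the zoom the handle bar runs nearly along world x, with the black grip at about crop (219,165) and the bar ends at (218,50) and (225,275). I'll refine the handle's pose from the bar and check it across both views.

```bash
python3 - <<'E'
from h import *
f=cams.grab_frame("top"); hsv=cv2.cvtColor(f["color"],cv2.COLOR_BGR2HSV)
# white bar: row-wise centres between saddle and grip
for v in list(range(156,182,2))+list(range(214,242,2)):
    row=f["color"][v,425:452].min(1).astype(int); u=np.where(row>150)[0]
    if len(u): 
        p=onz(f,[[425+u.min()-.5,v],[425+u.max()+.5,v]],263); print(v,425+u.min(),425+u.max(),p[:,:2].round(1).tolist())
g=(hsv[...,2]<50)
for v in range(176,218,4):
    u=np.where(g[v,428:448])[0]; p=onz(f,[[428+u.min()-.5,v],[428+u.max()+.5,v]],272); print("g",v,u.min()+428,u.max()+428,p[:,:2].round(1).tolist())
s=cams.grab_frame("scene"); print(proj(s,[[594,-328,272],[482,-328,263],[706,-328,263],[544,-328,272],[644,-328,272]]).round(1))
base=(hsv[...,2]>40)&(hsv[...,2]<85)&(hsv[...,1]<90); o=np.zeros_like(base); o[150:252,392:440]=base[150:252,392:440]
print("base",rect(f,o,10))
hb=cv2.cvtColor(s["color"],cv2.COLOR_BGR2GRAY); print(hb[96:132:3,232:312:4])
E
```

```text
158 429 442 [[701.6, -311.3], [702.0, -349.3]]
160 429 442 [[696.1, -311.1], [696.5, -349.1]]
162 430 442 [[690.5, -313.6], [690.9, -348.9]]
164 434 439 [[685.1, -324.3], [685.3, -340.6]]
166 434 439 [[679.6, -324.1], [679.8, -340.4]]
168 434 439 [[674.1, -324.0], [674.2, -340.2]]
170 434 439 [[668.5, -323.8], [668.7, -340.0]]
172 434 439 [[663.0, -323.6], [663.2, -339.8]]
174 434 439 [[657.5, -323.4], [657.7, -339.7]]
176 434 439 [[652.0, -323.3], [652.2, -339.5]]
178 434 439 [[646.6, -323.1], [646.7, -339.3]]
214 443 451 [[549.3, -344.0], [549.5, -368.0]]
216 435 451 [[543.7, -322.5], [544.1, -367.8]]
218 435 451 [[538.4, -322.3], [538.8, -367.6]]
220 435 451 [[533.1, -322.1], [533.5, -367.4]]
222 435 451 [[527.8, -322.0], [528.1, -367.2]]
224 435 451 [[522.4, -321.8], [522.8, -367.0]]
226 435 441 [[517.1, -321.6], [517.3, -340.2]]
228 435 441 [[511.8, -321.5], [512.0, -340.0]]
230 435 441 [[506.5, -321.3], [506.7, -339.9]]
232 433 444 [[501.2, -315.8], [501.5, -347.6]]
234 431 445 [[495.9, -310.4], [496.2, -350.1]]
236 431 445 [[490.6, -310.2], [490.9, -349.9]]
238 432 445 [[485.4, -312.7], [485.6, -349.7]]Traceback (most recent call last):
  File "<stdin>", line 10, in <module>
    return umr_minimum(a, axis, None, out, keepdims, initial, where)
ValueError: zero-size array to reduction operation minimum which has no identity
```

```bash
python3 - <<'E'
from h import *
fs=[cams.grab_frame("top")["color"].astype(float) for _ in range(3)]; f=cams.grab_frame("top"); im=np.mean(fs+[f["color"]],0)
g=cv2.GaussianBlur(im.max(2),(0,0),.7)
def edge(v,a,b):  # steepest gradient, subpixel, rows
    d=np.abs(np.diff(g[v,a:b])); k=int(d.argmax()); k=min(max(k,1),len(d)-2); q=d[k-1]-2*d[k]+d[k+1]
    return a+k+.5+(.5*(d[k-1]-d[k+1])/q if q else 0)
for lab,rows,a,b,z in(("bar+x,-y",range(165,178),437,445,263),("bar+x,+y",range(165,178),430,437,263),("bar-x,-y",range(226,231),438,446,263),("bar-x,+y",range(226,231),431,438,263),("grip-y",range(186,208),438,446,272),("grip+y",range(186,208),428,436,255)):
    p=onz(f,[[edge(v,a,b),v] for v in rows],z); c=np.polyfit(p[:,0],p[:,1],1); print(lab,p[:,0].mean().round(1),np.median(p[:,1]).round(2),p[:,1].std().round(2))
col=g[:,436:439].mean(1); d=np.diff(col)
for a,b in((150,162),(174,188),(206,222),(230,246)):
    k=a+np.abs(d[a:b]).argmax(); print("v",k+.5,d[k].round(),onz(f,[[437.5,k+.5]],263)[0,:2].round(1))
# base plate rect (-x part)
hsv=cv2.cvtColor(im.astype(np.uint8),cv2.COLOR_BGR2HSV); m=(hsv[...,2]<100)&(hsv[...,1]<110)
o=np.zeros_like(m);o[226:255,390:440]=m[226:255,390:440]; print("base",rect(f,o,10), [ (np.where(o[v])[0].min(),np.where(o[v])[0].max()) for v in range(228,254,3) if o[v].any()])
s=cams.grab_frame("scene"); gs=s["color"].max(2)
m=np.zeros_like(gs); m[95:140,225:320]=gs[95:140,225:320]<40
print(proj(s,[[594,-330,255],[494,-330,261],[698,-330,261]]).round(1))
print("white saddles", [ (c[:,0].mean().round(1),c[:,1].mean().round(1),len(c)) for c in [np.argwhere((s["color"].min(2)>130)&(np.indices(gs.shape)[0]<132)&(np.indices(gs.shape)[0]>95)&(np.indices(gs.shape)[1]>x0)&(np.indices(gs.shape)[1]<x1))[:,::-1] for x0,x1 in((230,258),(278,310))]])
E
```

```text
bar+x,-y 666.0 -339.25 0.75
bar+x,+y 665.8 -323.34 0.11
bar-x,-y 512.0 -339.16 0.67
bar-x,+y 511.8 -322.15 0.13
grip-y 594.9 -342.9 0.55
grip+y 597.4 -315.39 3.53
v 155.5 70.0 [ 708.8 -336. ]
v 178.5 -77.0 [ 645.3 -333.8]
v 215.5 71.0 [ 545.1 -330.5]
v 238.5 -25.0 [ 484.2 -328.5]
base ((506.571533203125, -329.82415771484375), (70.44563293457031, 119.14546203613281), 0.46566522121429443) [(np.int64(398), np.int64(434)), (np.int64(398), np.int64(433)), (np.int64(398), np.int64(430)), (np.int64(398), np.int64(430)), (np.int64(398), np.int64(434)), (np.int64(398), np.int64(433)), (np.int64(398), np.int64(434))]
[[270.4 114.4]
 [299.4 103.1]
 [238.2 123.5]]
white saddles [(np.float64(243.6), np.float64(122.0), 103), (np.float64(293.0), np.float64(108.6), 108)]
```

Call:
send_rows:
  targets: [0.035, -0.011, -0.02, 0, 0, 0.03, 1, 0.075, -0.024, -0.04, 0, 0, 0.07, 1, 0.115, -0.036, -0.06, 0, 0, 0.11, 1, 0.155, -0.049, -0.08, 0, 0, 0.15, 1, 0.195, -0.062, -0.099, 0, 0, 0.19, 1, 0.235, -0.075, -0.099, 0, 0, 0.22, 1, 0.275, -0.087, -0.099, 0, 0, 0.25, 1, 0.314, -0.1, -0.099, 0, 0, 0.25, 1, 0.353, -0.112, -0.099, 0, 0, 0.25, 1, 0.392, -0.124, -0.099, 0, 0, 0.25, 1, 0.431, -0.137, -0.099, 0, 0, 0.25, 1, 0.47, -0.149, -0.099, 0, 0, 0.25, 1]
  grip_force: 80

```text
clock: 1.5
eef_pos: [562.3, -351.2, 330.5]
tcp_rot: [3.141, -0.0, -0.0]
contact_force: [0.6, -1.2, 0.8]
opening: 1.0
grasp_force: 0.0
```

```bash
python3 -c "
from rig import r
s=r.sense();print(s['clock'],s['eef_pos'],s['tcp_rot'],s['contact_force'])"
```

```text
1.5 [ 562.28781923 -351.16992015  330.47993014] [ 3.14138045e+00 -2.40711809e-04 -9.62219769e-05] [ 0.62862447 -1.22954292  0.79827238]
```

Call:
send_rows:
  targets: [0.0224, -0.0145, 0, 0, 0, 0, 1, 0.0224, -0.0145, 0, 0, 0, 0, 1, 0.0224, -0.0145, 0.01, 0, 0, 0, 1, 0.0224, -0.0145, 0.03, 0, 0, 0, 1, 0.0224, -0.0145, 0.055, 0, 0, 0, 1, 0.0224, -0.0145, 0.075, 0, 0, 0, 1, 0.0224, -0.0145, 0.088, 0, 0, 0, 1, 0.0224, -0.0145, 0.094, 0, 0, 0, 1, 0.0224, -0.0145, 0.094, 0, 0, 0, 1, 0.0224, -0.0145, 0.094, 0, 0, 0, 1]

```text
clock: 2.33
eef_pos: [583.0, -338.8, 236.9]
tcp_rot: [3.141, -0.0, -0.001]
contact_force: [0.4, -0.3, 0.2]
opening: 1.004
grasp_force: 0.0
```

```bash
python3 - <<'E'
from h import *
s=cams.grab_frame("scene"); t=cams.grab_frame("top")
a=cv2.resize(t["color"][140:260,360:500],(400,343),interpolation=cv2.INTER_CUBIC)
b=cv2.resize(s["color"][90:210,220:330],(396,432),interpolation=cv2.INTER_CUBIC)
o=np.zeros((432,796,3),np.uint8);o[:343,:400]=a;o[:,400:]=b
cv2.imwrite("pics/z2.png",o); q=r.sense(); print(q["eef_pos"],q["contact_force"])
E
```

```text
[ 583.66444294 -338.80265225  237.76956753] [ 0.45800379 -0.32411017 -0.0737664 ]
```

View pics/z2.png

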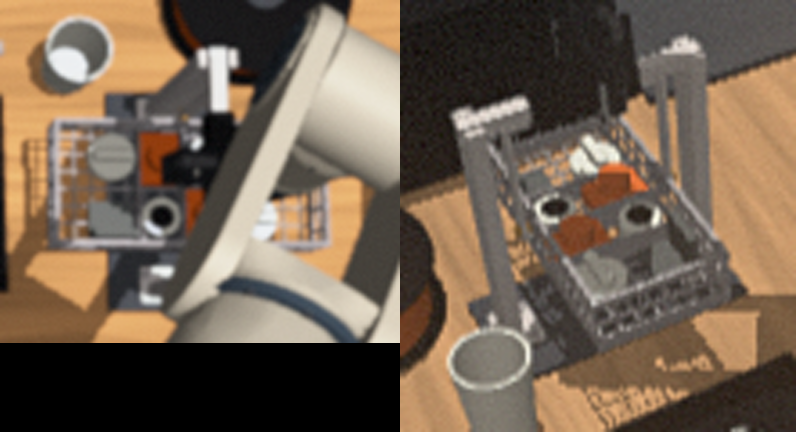

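The picture shows the open fingers straddling the grip, about 12 mm short in x and 8 mm in y. I'll correct that and close.

Call:
send_rows:
  targets: [0.006, -0.004, 0.001, 0, 0, 0, 1, 0.012, -0.0083, 0.001, 0, 0, 0, 1, 0.012, -0.0083, 0.001, 0, 0, 0, 1, 0.012, -0.0083, 0.001, 0, 0, 0, 1, 0.012, -0.0083, 0.001, 0, 0, 0, 0.3, 0.012, -0.0083, 0.001, 0, 0, 0, -0.1, 0.012, -0.0083, 0.001, 0, 0, 0, -0.4, 0.012, -0.0083, 0.001, 0, 0, 0, -1, 0.012, -0.0083, 0.001, 0, 0, 0, -1, 0.012, -0.0083, 0.001, 0, 0, 0, -1, 0.012, -0.0083, 0.001, 0, 0, 0, -1, 0.012, -0.0083, 0.001, 0, 0, 0, -1]
  grip_force: 80

```text
clock: 3.43
eef_pos: [595.2, -330.2, 235.5]
tcp_rot: [3.141, -0.0, -0.0]
contact_force: [-0.5, -1.1, 2.7]
opening: 0.292
grasp_force: 80.0
```

```bash
python3 -c "
from rig import r
s=r.sense();print(s['clock'],s['eef_pos'],s['tcp_rot'],s['contact_force'],s['opening'],s['grasp_force'])"
```

```text
3.4333 [ 595.18595877 -330.15945079  235.54360407] [ 3.14113045e+00 -3.05695986e-04 -3.61198154e-04] [-0.53051365 -1.11652025  2.70975063] 0.29162183619025256 79.97036218643188
```

Call:
send_rows:
  targets: [0, 0, -0.001, 0, 0, 0, -1, 0, 0, -0.004, 0, 0, 0, -1, 0, 0, -0.01, 0, 0, 0, -1, 0, 0, -0.021, 0, 0, 0, -1, 0, 0, -0.035, 0, 0, 0, -1, 0, 0, -0.05, 0, 0, 0, -1, 0, 0, -0.065, 0, 0, 0, -1, 0, 0, -0.079, 0, 0, 0, -1, 0, 0, -0.09, 0, 0, 0, -1, 0, 0, -0.097, 0, 0, 0, -1, 0, 0, -0.1, 0, 0, 0, -1, 0, 0, -0.1, 0, 0, 0, -1]

```text
clock: 4.43
eef_pos: [595.3, -329.9, 336.0]
tcp_rot: [3.141, -0.001, -0.0]
contact_force: [-0.3, -0.3, -7.6]
opening: 0.297
grasp_force: 79.3
```

```bash
cat > burst.py <<'E'
import sys
from h import *
# basket angle from a burst of scene frames: LK features on basket top plane about known pivot
def burst(n=28,yaw=0.,save=None):
    F=[];T=[]
    for i in range(n):
        T.append(r.sense()["clock"]); F.append(cams.grab_frame("scene"))
    s=r.sense(); f=F[0]; tcp=s["eef_pos"]; piv=tcp+[0,0,19-125.]; ey=np.array([-np.sin(yaw),np.cos(yaw),0]); ex=np.array([np.cos(yaw),np.sin(yaw),0])
    top=[piv+x*ex+y*ey+[0,0,22] for x,y in((-62,-138),(62,-138),(62,138),(-62,138))]
    G=[cv2.cvtColor(a["color"],cv2.COLOR_BGR2GRAY) for a in F]
    m=np.zeros_like(G[0]); cv2.fillConvexPoly(m,proj(f,top).round().astype(np.int32),255)
    for k in (-1,1):  # keep the ends only, where lift is large and fingers do not occlude
        pass
    p0=cv2.goodFeaturesToTrack(G[0],80,.02,3,mask=m)
    P=onz(f,p0[:,0],piv[2]+10); yy=(P-piv)@ey; keep=np.abs(yy)>45; p0=p0[keep];P=P[keep]
    J=(proj(f,piv+R.from_rotvec(.02*ex).apply(P-piv))-proj(f,P))/.02
    th=[]
    for g in G:
        p,st,e=cv2.calcOpticalFlowPyrLK(G[0],g,p0,None,winSize=(11,11),maxLevel=2)
        d=(p-p0)[:,0]; ok=st[:,0]==1; a=((d*J).sum(1)/(J*J).sum(1))[ok]; th.append(np.median(a))
    if save: cv2.imwrite(save,F[-1]["color"])
    return np.array(T),np.array(th),s
def fit(T,th,ws=np.arange(4.4,5.81,.02)):
    best=None; t=T-T[-1]
    for w in ws:
        A=np.c_[np.cos(w*t),np.sin(w*t),np.ones_like(t)]; c,_,_,_=np.linalg.lstsq(A,th,rcond=None); e=((A@c-th)**2).mean()**.5
        if best is None or e<best[0]: best=(e,w,c)
    e,w,c=best; return w,np.hypot(c[0],c[1]),c[0],c[1]*w,e   # w, amplitude, angle now, rate now (at last T)
if __name__=="__main__":
    n=int(sys.argv[1]); yaw=float(sys.argv[2]); T,th,s=burst(n,yaw,sys.argv[3] if len(sys.argv)>3 else None)
    ws=[float(sys.argv[4])] if len(sys.argv)>4 else np.arange(4.4,5.81,.02)
    w,A,a,v,e=fit(T,th,ws); print("deg rel:",np.degrees(th).round(1).tolist())
    print(f"clock {s['clock']:.3f} lastT {T[-1]:.3f} w {w:.2f} amp {np.degrees(A):.2f}deg angle {np.degrees(a):.2f} rate {np.degrees(v):.1f}deg/s rms {np.degrees(e):.2f}; tcp {s['eef_pos'].round(1)} rot {s['tcp_rot'].round(4)} F {s['contact_force'].round(1)} tq {s['wrist_torque'].round(2)} op {s['opening']:.3f}")
E
python3 burst.py 6 0 pics/lift.png
```

```text
deg rel: [0.0, -0.0, 0.3, 0.5, 0.4, 0.3]
clock 4.733 lastT 4.683 w 5.80 amp 0.94deg angle 0.88 rate -2.0deg/s rms 0.08; tcp [ 594.9 -329.7  334.4] rot [-3.1409e+00  1.2000e-03 -2.0000e-04] F [ 0.4  0.3 -7. ] tq [-0.01  0.06 -0.  ] op 0.295
```

View pics/lift.png

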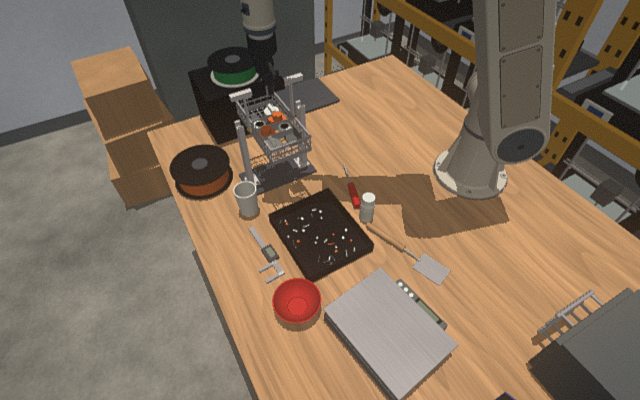

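The basket is clear of the saddles and hanging from the gripper at (280,125). Moving along +y to the tray.

Call:
send_rows:
  targets: [0, -0.0002, 0, 0, 0, 0, -1, 0, -0.0015, 0, 0, 0, 0, -1, 0, -0.005, 0, 0, 0, 0, -1, 0, -0.011, 0, 0, 0, 0, -1, 0, -0.02, 0, 0, 0, 0, -1, 0, -0.032, 0, 0, 0, 0, -1, 0, -0.047, 0, 0, 0, 0, -1, 0, -0.064, 0, 0, 0, 0, -1, 0, -0.084, 0, 0, 0, 0, -1, 0, -0.106, 0, 0, 0, 0, -1, 0, -0.129, 0, 0, 0, 0, -1, 0, -0.153, 0, 0, 0, 0, -1]

```text
clock: 5.73
eef_pos: [594.8, -174.3, 335.5]
tcp_rot: [-3.141, -0.0, 0.0]
contact_force: [0.3, -0.2, -6.8]
opening: 0.292
grasp_force: 79.2
```

Call:
send_rows:
  targets: [0, -0.024, 0, 0, 0, 0, -1, 0, -0.047, 0, 0, 0, 0, -1, 0, -0.069, 0, 0, 0, 0, -1, 0, -0.089, 0, 0, 0, 0, -1, 0, -0.106, 0, 0, 0, 0, -1, 0, -0.121, 0, 0, 0, 0, -1, 0, -0.133, 0, 0, 0, 0, -1, 0, -0.142, 0, 0, 0, 0, -1, 0, -0.148, 0, 0, 0, 0, -1, 0, -0.1515, 0, 0, 0, 0, -1, 0, -0.153, 0, 0, 0, 0, -1, 0, -0.153, 0, 0, 0, 0, -1]

```text
clock: 6.73
eef_pos: [595.3, -24.1, 335.2]
tcp_rot: [3.141, 0.0, -0.0]
contact_force: [-0.7, 0.4, -7.3]
opening: 0.292
grasp_force: 79.1
```

```bash
python3 burst.py 26 0 pics/tray.png
```

```text
deg rel: [0.0, -0.7, -1.3, -1.6, -1.9, -2.0, -2.0, -2.0, -1.7, -1.6, -1.2, -0.7, -0.0, 0.7, 1.3, 2.1, 2.8, 3.2, 3.0, 3.1, 2.9, 3.0, 2.8, 2.0, 1.3, 0.7]
clock 8.033 lastT 7.983 w 4.82 amp 2.72deg angle 0.32 rate -13.0deg/s rms 0.17; tcp [595.2 -23.9 335.3] rot [ 3.1416e+00  0.0000e+00 -3.0000e-04] F [ 0.4  1.  -7.7] tq [ 0.    0.02 -0.03] op 0.292
```

View pics/tray.png

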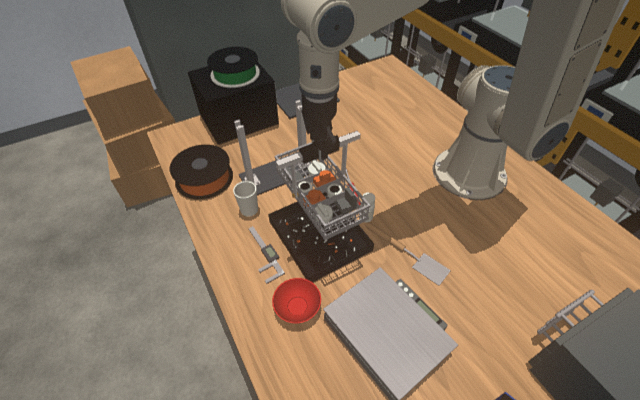

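The basket hangs over the tray at about (330,190), clear of everything. The swing fit works, with w about 4.8. Next I'll plan the pumping.

```bash
cat > plan.py <<'E'
import numpy as np
g=9810.;h=1/12
def M(w,t): return np.array([[np.cos(w*t),np.sin(w*t)/w],[-w*np.sin(w*t),np.cos(w*t)]])
def plan(w,x0,xf,n,D=0.,lag=0.):
    """knots y_1..y_n (mm along handle +y): state x0 -> xf (rad, rad/s) at t=n*h, y from 0 to D, rest to rest.
    piecewise-linear motion: velocity steps dv_k at knot k act as rate steps -w^2/g*dv."""
    x0=np.array(x0,float); free=M(w,n*h)@x0
    # unknown a_k = dv at knots 0..n ; sum=0 ; sum a_k (n-k)h = D ; state
    k=np.arange(n+1); tau=np.maximum((n-k)*h-lag,-lag)
    S=np.array([M(w,t)@[0,-w*w/g] for t in tau]).T
    A=np.vstack([np.ones(n+1),(n-k)*h,S]); b=np.r_[0,D,np.array(xf)-free]
    # smoothness: minimise |dv|^2 
    wt=np.sin(np.pi*(k+.7)/(n+1.4))  # taper: gentle at ends
    sc=np.array([1,1,100,100])[:,None]
    a=wt*np.linalg.lstsq((A*sc)*wt,b*sc[:,0],rcond=None)[0]
    y=np.cumsum(np.cumsum(a)[:-1])*h
    return y,a
def sim(w,x0,y,lag=0.):
    a=np.diff(np.r_[0,np.diff(np.r_[0,y])/h,0]); x=np.array(x0,float); out=[]
    for k in range(len(a)):
        x=x+[0,-w*w/g*a[k]]; 
        if k<len(y): x=M(w,h)@x; out.append(x[0])
    return x,np.array(out)
E
python3 - <<'E'
from plan import *
d=np.radians
w=4.82; x0=M(w,.05)@[d(.32),d(-13)]
A=d(22)
best=None
for ph in np.arange(0,6.28,.2):
    y,a=plan(w,x0,[A*np.cos(ph),-A*w*np.sin(ph)],24)
    c=np.abs(y).max()
    if best is None or c<best[0]: best=(c,ph,y)
c,ph,y=best; print(c,ph); yr=y.round(0); print(yr)
for ww in(4.7,4.82,4.95):
    x,o=sim(ww,x0,yr); print(ww,np.degrees(np.hypot(x[0],x[1]/ww)),np.degrees(o).round(1))
E
```

```text
48.50666227670488 4.800000000000001
[  0.   1.   5.  11.  21.  32.  42.  49.  48.  40.  25.   6. -14. -31.
 -41. -43. -39. -30. -20. -11.  -5.  -1.  -0.   0.]
4.7 21.202872997766104 [ -1.4  -2.3  -3.3  -4.   -4.6  -4.7  -3.9  -2.1   0.9   4.8   8.8  11.9
  13.4  12.5   8.8   2.7  -4.4 -11.6 -17.1 -19.9 -19.3 -15.6  -9.1  -1.1]
4.82 22.10499837405763 [ -1.4  -2.3  -3.3  -4.   -4.6  -4.6  -3.8  -1.9   1.3   5.2   9.3  12.3
  13.6  12.3   8.1   1.5  -6.  -13.3 -18.6 -20.8 -19.3 -14.4  -6.9   1.9]
4.95 23.0245051978845 [ -1.4  -2.3  -3.3  -4.   -4.6  -4.5  -3.6  -1.6   1.7   5.7   9.8  12.7
  13.7  11.9   7.2   0.2  -7.7 -15.1 -20.  -21.4 -18.8 -12.8  -4.2   5.2]
```

Call:
send_rows:
  targets: [0, 0, 0, 0, 0, 0, -1, 0, -0.001, 0, 0, 0, 0, -1, 0, -0.005, 0, 0, 0, 0, -1, 0, -0.011, 0, 0, 0, 0, -1, 0, -0.021, 0, 0, 0, 0, -1, 0, -0.032, 0, 0, 0, 0, -1, 0, -0.042, 0, 0, 0, 0, -1, 0, -0.049, 0, 0, 0, 0, -1, 0, -0.048, 0, 0, 0, 0, -1, 0, -0.04, 0, 0, 0, 0, -1, 0, -0.025, 0, 0, 0, 0, -1, 0, -0.006, 0, 0, 0, 0, -1]

```text
clock: 9.03
eef_pos: [595.1, -18.3, 335.2]
tcp_rot: [3.141, 0.0, 0.001]
contact_force: [-0.0, -0.8, -6.0]
opening: 0.295
grasp_force: 79.5
```

Call:
send_rows:
  targets: [0, 0.02, 0, 0, 0, 0, -1, 0, 0.037, 0, 0, 0, 0, -1, 0, 0.047, 0, 0, 0, 0, -1, 0, 0.049, 0, 0, 0, 0, -1, 0, 0.045, 0, 0, 0, 0, -1, 0, 0.036, 0, 0, 0, 0, -1, 0, 0.026, 0, 0, 0, 0, -1, 0, 0.017, 0, 0, 0, 0, -1, 0, 0.011, 0, 0, 0, 0, -1, 0, 0.007, 0, 0, 0, 0, -1, 0, 0.006, 0, 0, 0, 0, -1, 0, 0.006, 0, 0, 0, 0, -1]

```text
clock: 10.03
eef_pos: [595.2, -23.2, 335.3]
tcp_rot: [3.141, -0.0, 0.001]
contact_force: [0.0, -0.3, -6.7]
opening: 0.291
grasp_force: 79.7
```

```bash
python3 burst.py 30 0 pics/rock.png
```

```text
deg rel: [0.0, 4.3, 3.8, 4.5, 4.8, 7.4, 7.4, 7.1, 3.8, 4.0, 4.2, 4.5, -0.8, -2.8, -4.0, -5.6, -5.7, -5.5, -5.3, -6.4, -5.4, -5.6, -5.6, -5.4, -3.9, -2.5, -0.1, 4.6, 4.6, 3.7]
clock 11.533 lastT 11.483 w 4.76 amp 6.76deg angle 4.98 rate 21.8deg/s rms 1.25; tcp [595.2 -23.8 335.3] rot [-3.1415e+00 -0.0000e+00 -2.0000e-04] F [ 0.3  0.8 -7.3] tq [0.06 0.03 0.03] op 0.294
```

View pics/rock.png

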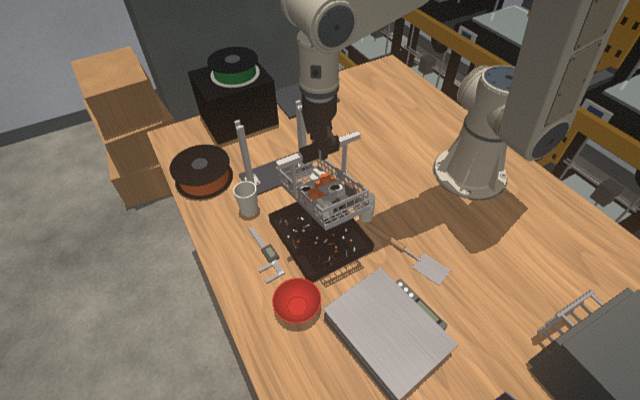

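The picture shows the basket rocking over the tray at (325,190), with its near end lifted to about (350,210). Tracking against the first frame fails at this amplitude, so I'll record a burst and work on it offline.

```bash
cat > rec.py <<'E'
import sys,pickle
from h import *
F=[];T=[]
for i in range(int(sys.argv[1])): T.append(r.sense()["clock"]); F.append(cams.grab_frame("scene"))
s=r.sense(); pickle.dump((T,F,s),open(sys.argv[2],"wb")); print(s["clock"],s["eef_pos"].round(1),s["tcp_rot"].round(4),s["contact_force"].round(1),round(s["opening"],3))
E
python3 rec.py 27 b1.pkl
cat > trk.py <<'E'
import sys,pickle
from h import *
def track(T,F,s,yaw,th0=0.,side=(-1,1)):
    tcp=s["eef_pos"]; piv=tcp+[0,0,19-125.]; Rz=R.from_euler("z",yaw).as_matrix(); f=F[0]
    G=[cv2.cvtColor(a["color"],cv2.COLOR_BGR2GRAY) for a in F]
    med=np.median(G,0)
    W=lambda P,th: piv+R.from_euler("x",th).apply(P)@Rz.T     # basket (pivot) coords -> world
    th=th0; out=[th]
    for i in range(1,len(G)):
        m=np.zeros_like(G[0])
        for sg in side:
            box=np.array([[x,y,z] for x in(-60,60) for y in(sg*138,sg*50) for z in(-5,22)],float)
            cv2.fillConvexPoly(m,cv2.convexHull(proj(f,W(box,th)).astype(np.float32)).round().astype(np.int32),255)
        m[np.abs(G[i-1].astype(float)-med)<6]=0
        p0=cv2.goodFeaturesToTrack(G[i-1],100,.01,2,mask=m)
        if p0 is None: out.append(th); continue
        p1,st,_=cv2.calcOpticalFlowPyrLK(G[i-1],G[i],p0,None,winSize=(9,9),maxLevel=1)
        pb,sb,_=cv2.calcOpticalFlowPyrLK(G[i],G[i-1],p1,None,winSize=(9,9),maxLevel=1)
        ok=(st[:,0]==1)&(np.abs(pb-p0)[:,0].max(1)<.4)
        # plane through basket at height +8 above pivot, tilted by th
        n=R.from_euler("x",th).apply([0,0,1])@Rz.T; d=ray(f,p0[:,0]); k=((piv+8*n-f["xyz"])@n)/(d@n); Pw=f["xyz"]+d*k[:,None]
        ex=Rz[:,0]; J=(proj(f,piv+R.from_rotvec(.02*ex).apply(Pw-piv))-proj(f,Pw))/.02
        fl=(p1-p0)[:,0]; L=np.linalg.norm(J,axis=1); a=(fl*J).sum(1)/L**2; perp=np.abs(fl[:,0]*J[:,1]-fl[:,1]*J[:,0])/L
        ok&=(perp<1.0)&(L>10)
        if ok.sum()>3:
            o=np.argsort(a[ok]); ww=L[ok][o]; c=np.cumsum(ww); th+=a[ok][o][np.searchsorted(c,c[-1]/2)]
        out.append(th)
    return np.array(out)
def fit(T,th,ws):
    t=np.array(T)-T[-1]; best=None
    for w in ws:
        A=np.c_[np.cos(w*t),np.sin(w*t),np.ones_like(t),t]; c=np.linalg.lstsq(A,th,rcond=None)[0]; e=((A@c-th)**2).mean()**.5
        if best is None or e<best[0]: best=(e,w,c)
    return best
if __name__=="__main__":
    T,F,s=pickle.load(open(sys.argv[1],"rb")); yaw=float(sys.argv[2]); ws=[float(sys.argv[3])] if len(sys.argv)>3 else np.arange(4.4,5.81,.02)
    for side in((-1,1),(1,),(-1,)):
        off=0.
        for _ in range(3):
            th=track(T,F,s,yaw,off,side); e,w,c=fit(T,th,ws); off-=c[2]-c[3]*(T[-1]-T[0])/2
        A=np.hypot(c[0],c[1]); print(side,np.degrees(th).round(1).tolist()); print(f"lastT {T[-1]:.3f} w {w:.2f} amp {np.degrees(A):.2f} angle {np.degrees(c[0]):.2f} rate {np.degrees(c[1]*w):.1f} rms {np.degrees(e):.2f}")
E
python3 trk.py b1.pkl 0
```

```text
12.8833 [595.2 -23.8 335.3] [-3.1415e+00  0.0000e+00 -2.0000e-04] [-0.4  0.  -6.6] 0.292
(-1, 1) [13.2, 15.0, 15.7, 14.9, 12.9, 9.9, 5.8, 1.2, -3.7, -7.5, -11.7, -14.5, -17.6, -18.9, -20.0, -20.4, -19.9, -18.4, -16.6, -14.1, -10.3, -5.7, -1.3, 4.4, 8.4, 12.6, 15.6]
lastT 12.833 w 4.48 amp 19.67 angle 15.01 rate 57.0 rms 0.70
(1,) [13.9, 15.7, 16.3, 15.6, 13.4, 10.6, 5.4, 1.0, -3.3, -6.9, -11.9, -14.8, -18.0, -19.3, -20.2, -20.5, -20.1, -18.8, -17.4, -14.9, -10.5, -5.7, -0.2, 5.6, 9.7, 14.0, 16.9]
lastT 12.833 w 4.42 amp 20.81 angle 15.15 rate 63.1 rms 0.80
(-1,) [16.9, 18.2, 18.9, 18.2, 17.2, 13.9, 12.4, 4.9, -0.8, -4.6, -8.5, -10.3, -13.3, -15.5, -17.0, -17.5, -17.0, -15.4, -13.2, -10.4, -7.7, -5.5, -1.8, -1.7, -1.2, -0.8, 1.2]
lastT 12.833 w 5.46 amp 13.29 angle 13.13 rate -11.2 rms 1.03
```

Both sides reach about 18 to 20° from free swing, so the rocking is done. Next I plan the cancelling motion.

```bash
python3 - <<'E'
import pickle
from trk import *; from plan import *
T,F,s=pickle.load(open("b1.pkl","rb"))
for side in((-1,1),(1,)):
    th=track(T,F,s,0.,np.radians(16),side); t=np.array(T)-T[-1]
    for w in(4.8,4.84,4.88):
        A=np.c_[np.cos(w*t),np.sin(w*t),np.ones_like(t)]; c=np.linalg.lstsq(A,th,rcond=None)[0]; e=((A@c-th)**2).mean()**.5
        print(side,w,np.degrees([np.hypot(c[0],c[1]),c[0],c[1]*w,e]).round(2),"phase",np.arctan2(-c[1],c[0]).round(3))
d=np.radians; w=4.84; x0=d(np.array([17.9,46.])); x0*=d(20.3)/np.hypot(x0[0],x0[1]/w); x0=M(w,.05)@x0
y,a=plan(w,x0,[0,0],24); yr=y.round(1); print(yr, (yr-yr[11])[12:].round(1))
for ww in(4.78,4.84,4.9):
    x,o=sim(ww,x0,yr); print(ww,np.degrees(np.hypot(x[0],x[1]/ww)).round(2),np.degrees(o).round(1))
E
```

```text
(-1, 1) 4.8 [18.23 16.39 38.33  1.1 ] phase -0.453
(-1, 1) 4.84 [18.19 16.53 36.69  1.17] phase -0.43
(-1, 1) 4.88 [18.14 16.67 34.98  1.24] phase -0.406
(1,) 4.8 [19.06 17.2  39.48  1.15] phase -0.446
(1,) 4.84 [19.02 17.34 37.79  1.19] phase -0.423
(1,) 4.88 [18.97 17.48 36.03  1.25] phase -0.4
[   0.     0.    -0.5   -2.4   -7.2  -16.   -29.5  -46.8  -66.1  -84.2
  -98.  -104.7 -102.8  -92.9  -77.   -58.   -39.4  -23.7  -12.2   -5.2
   -1.7   -0.3   -0.     0. ] [  1.9  11.8  27.7  46.7  65.3  81.   92.5  99.5 103.  104.4 104.7 104.7]
4.78 1.33 [ 20.1  17.3  11.9   4.9  -2.6  -9.1 -13.6 -15.5 -14.7 -11.7  -7.5  -3.
   0.9   3.5   4.9   5.    4.5   3.6   2.7   2.    1.4   0.8   0.3  -0.2]
4.84 0.0 [ 20.   17.2  11.6   4.4  -3.1  -9.7 -14.  -15.6 -14.4 -11.1  -6.5  -1.9
   1.9   4.3   5.3   4.9   3.9   2.6   1.4   0.6   0.2   0.    0.    0. ]
4.9 1.35 [ 20.   17.   11.3   4.   -3.7 -10.2 -14.3 -15.6 -14.1 -10.4  -5.6  -0.8
   2.9   5.1   5.6   4.7   3.2   1.5   0.1  -0.6  -0.8  -0.6  -0.1   0.4]
```

```bash
python3 - <<'E'
from plan import *
d=np.radians; w=4.84; x0=d(np.array([17.9,46.])); x0*=d(20.)/np.hypot(x0[0],x0[1]/w)
x0=M(w,.05)@x0
for n in(24,30,36):
    y,a=plan(w,x0,[0,0],n,357.); yr=y.round(1); x,o=sim(w,x0,yr)
    print(n,yr.max(),yr.min(),np.abs(np.diff(yr)).max(),np.degrees(np.abs(o[6:])).max(),[np.degrees(np.hypot(*(sim(v,x0,yr)[0]/[1,v]))).round(2) for v in(4.78,4.9)])
    print(yr.tolist()); 
    for k in range(12,n,12): print((yr-yr[k-1])[k:k+12].round(1).tolist())
E
```

```text
24 357.0 0.2 42.5 21.492170898772162 [np.float64(1.79), np.float64(1.81)]
[0.2, 1.6, 5.0, 10.9, 18.6, 26.9, 34.5, 40.5, 45.4, 51.0, 60.0, 75.4, 99.1, 131.5, 170.7, 213.2, 254.6, 290.9, 319.2, 338.6, 349.9, 355.1, 356.8, 357.0]
[23.7, 56.1, 95.3, 137.8, 179.2, 215.5, 243.8, 263.2, 274.5, 279.7, 281.4, 281.6]
30 357.0 0.1 41.599999999999994 19.753787566758326 [np.float64(1.67), np.float64(1.65)]
[0.1, 0.3, 0.9, 1.6, 2.3, 2.7, 2.8, 3.3, 5.1, 10.2, 20.2, 37.0, 61.3, 93.0, 130.8, 171.9, 213.5, 252.3, 285.7, 312.2, 331.3, 343.8, 351.0, 354.6, 356.1, 356.6, 356.8, 356.9, 357.0, 357.0]
[24.3, 56.0, 93.8, 134.9, 176.5, 215.3, 248.7, 275.2, 294.3, 306.8, 314.0, 317.6]
[1.5, 2.0, 2.2, 2.3, 2.4, 2.4]
36 357.0 0.0 39.10000000000002 19.78078015087274 [np.float64(1.77), np.float64(1.79)]
[0.0, 0.2, 0.5, 0.9, 1.3, 1.5, 1.6, 2.1, 4.0, 8.7, 17.7, 32.5, 54.0, 82.3, 116.3, 154.2, 193.3, 230.7, 263.8, 290.6, 310.4, 323.3, 330.5, 333.8, 335.0, 335.9, 337.5, 340.2, 343.7, 347.5, 351.1, 353.9, 355.7, 356.6, 357.0, 357.0]
[21.5, 49.8, 83.8, 121.7, 160.8, 198.2, 231.3, 258.1, 277.9, 290.8, 298.0, 301.3]
[1.2, 2.1, 3.7, 6.4, 9.9, 13.7, 17.3, 20.1, 21.9, 22.8, 23.2, 23.2]
```

Call:
send_rows:
  targets: [0, 0, 0, 0, 0, 0, -1, 0, 0, 0, 0, 0, 0, -1, 0, 0.0005, 0, 0, 0, 0, -1, 0, 0.0024, 0, 0, 0, 0, -1, 0, 0.0072, 0, 0, 0, 0, -1, 0, 0.016, 0, 0, 0, 0, -1, 0, 0.0295, 0, 0, 0, 0, -1, 0, 0.0468, 0, 0, 0, 0, -1, 0, 0.0661, 0, 0, 0, 0, -1, 0, 0.0842, 0, 0, 0, 0, -1, 0, 0.098, 0, 0, 0, 0, -1, 0, 0.1047, 0, 0, 0, 0, -1]

```text
clock: 13.88
eef_pos: [595.0, -131.3, 335.2]
tcp_rot: [3.141, 0.0, -0.002]
contact_force: [0.5, 1.2, -6.3]
opening: 0.292
grasp_force: 79.8
```

Call:
send_rows:
  targets: [0, -0.0019, 0, 0, 0, 0, -1, 0, -0.0118, 0, 0, 0, 0, -1, 0, -0.0277, 0, 0, 0, 0, -1, 0, -0.0467, 0, 0, 0, 0, -1, 0, -0.0653, 0, 0, 0, 0, -1, 0, -0.081, 0, 0, 0, 0, -1, 0, -0.0925, 0, 0, 0, 0, -1, 0, -0.0995, 0, 0, 0, 0, -1, 0, -0.103, 0, 0, 0, 0, -1, 0, -0.1044, 0, 0, 0, 0, -1, 0, -0.1047, 0, 0, 0, 0, -1, 0, -0.1047, 0, 0, 0, 0, -1]

```text
clock: 14.88
eef_pos: [595.3, -24.3, 335.3]
tcp_rot: [3.141, 0.0, -0.001]
contact_force: [0.2, 0.2, -6.4]
opening: 0.294
grasp_force: 79.9
```

```bash
python3 rec.py 14 b2.pkl; python3 trk.py b2.pkl 0 4.84; python3 - <<'E'
import pickle
from trk import *
T,F,s=pickle.load(open("b1.pkl","rb"))
print(T[0])
E
```

```text
15.5833 [595.2 -23.8 335.3] [-3.1416e+00 -0.0000e+00 -1.0000e-04] [-0.7 -0.2 -7.2] 0.3
(-1, 1) [-1.0, -1.0, -0.9, -0.8, -0.7, -0.5, -0.2, 0.0, 0.2, 0.4, 0.6, 0.9, 1.0, 1.0]
lastT 15.533 w 4.84 amp 0.93 angle 0.91 rate 0.7 rms 0.03
(1,) [-1.2, -1.2, -1.1, -1.0, -0.9, -0.7, -0.4, -0.1, 0.2, 0.4, 0.7, 1.0, 1.1, 1.2]
lastT 15.533 w 4.84 amp 1.19 angle 1.16 rate 1.3 rms 0.04
(-1,) [-0.7, -0.8, -0.7, -0.6, -0.5, -0.3, -0.2, 0.0, 0.1, 0.2, 0.4, 0.6, 0.7, 0.8]
lastT 15.533 w 4.84 amp 0.60 angle 0.59 rate 0.6 rms 0.04
11.5333
```

```bash
python3 - <<'E'
from plan import *
d=np.radians; w=4.84; x0=M(w,.05)@d(np.array([1.2,1.3])); n=36
y,a=plan(w,x0,[0,0],n,357.); yr=y.round(0); x,o=sim(w,x0,yr)
print(np.abs(np.diff(yr)).max(),np.degrees(np.abs(o)).max(),np.degrees(x),[np.degrees(np.hypot(*(sim(v,x0,yr)[0]/[1,v]))).round(2) for v in(4.78,4.9)])
print(yr[:12].tolist()); 
for k in range(12,n,12): print((yr-yr[k-1])[k:k+12].round(1).tolist())
E
```

```text
23.0 2.9249768208517244 [0.08614536 0.31433534] [np.float64(0.16), np.float64(0.07)]
[0.0, 0.0, 1.0, 2.0, 4.0, 6.0, 11.0, 17.0, 24.0, 34.0, 46.0, 60.0]
[17.0, 36.0, 56.0, 78.0, 100.0, 123.0, 145.0, 166.0, 186.0, 205.0, 222.0, 237.0]
[14.0, 25.0, 34.0, 42.0, 48.0, 53.0, 56.0, 58.0, 59.0, 60.0, 60.0, 60.0]
```

Call:
send_rows:
  targets: [0, 0, 0, 0, 0, 0, -1, 0, 0, 0, 0, 0, 0, -1, 0, -0.001, 0, 0, 0, 0, -1, 0, -0.002, 0, 0, 0, 0, -1, 0, -0.004, 0, 0, 0, 0, -1, 0, -0.006, 0, 0, 0, 0, -1, 0, -0.011, 0, 0, 0, 0, -1, 0, -0.017, 0, 0, 0, 0, -1, 0, -0.024, 0, 0, 0, 0, -1, 0, -0.034, 0, 0, 0, 0, -1, 0, -0.046, 0, 0, 0, 0, -1, 0, -0.06, 0, 0, 0, 0, -1]

```text
clock: 16.58
eef_pos: [595.2, 37.3, 335.3]
tcp_rot: [-3.142, -0.0, -0.0]
contact_force: [-0.2, -0.3, -6.7]
opening: 0.292
grasp_force: 79.9
```

Call:
send_rows:
  targets: [0, -0.017, 0, 0, 0, 0, -1, 0.0005, -0.036, 0, 0, 0, 0, -1, 0.001, -0.056, 0, 0, 0, 0, -1, 0.0015, -0.078, 0, 0, 0, 0, -1, 0.002, -0.1, 0, 0, 0, 0, -1, 0.0025, -0.123, 0, 0, 0, 0, -1, 0.003, -0.145, 0, 0, 0, 0, -1, 0.0035, -0.166, 0, 0, 0, 0, -1, 0.004, -0.186, 0, 0, 0, 0, -1, 0.0045, -0.205, 0, 0, 0, 0, -1, 0.005, -0.222, 0, 0, 0, 0, -1, 0.0055, -0.237, 0, 0, 0, 0, -1]

```text
clock: 17.58
eef_pos: [600.3, 275.5, 335.2]
tcp_rot: [-3.141, 0.0, 0.001]
contact_force: [-0.4, -0.7, -7.1]
opening: 0.292
grasp_force: 79.9
```

Call:
send_rows:
  targets: [0, -0.014, 0, 0, 0, -0.004, -1, 0, -0.025, 0, 0, 0, -0.012, -1, 0, -0.034, 0, 0, 0, -0.024, -1, 0, -0.042, 0, 0, 0, -0.04, -1, 0, -0.048, 0, 0, 0, -0.056, -1, 0, -0.053, 0, 0, 0, -0.074, -1, 0, -0.056, 0, 0, 0, -0.092, -1, 0, -0.058, 0, 0, 0, -0.108, -1, 0, -0.059, 0, 0, 0, -0.122, -1, 0, -0.06, 0, 0, 0, -0.134, -1, 0, -0.06, 0, 0, 0, -0.141, -1, 0, -0.06, 0, 0, 0, -0.144, -1]

```text
clock: 18.58
eef_pos: [600.8, 332.9, 335.3]
tcp_rot: [3.141, -0.0, 0.144]
contact_force: [0.6, -0.4, -6.4]
opening: 0.294
grasp_force: 79.9
```

```bash
python3 rec.py 16 b3.pkl; python3 trk.py b3.pkl 0.144 4.84; python3 - <<'E'
import pickle
from h import *
T,F,s=pickle.load(open("b3.pkl","rb")); t=cams.grab_frame("top")
b=cv2.resize(F[-1]["color"][150:400,240:480],None,fx=1.6,fy=1.6); a=cv2.resize(t["color"][130:270,130:300],None,fx=2.2,fy=2.2)
o=np.zeros((400,b.shape[1]+a.shape[1],3),np.uint8); o[:b.shape[0],:b.shape[1]]=b; o[:a.shape[0],b.shape[1]:]=a; cv2.imwrite("pics/over.png",o)
E
```

```text
19.3833 [600.8 333.2 335.3] [-3.1416 -0.      0.1438] [ 0.9  0.1 -7.1] 0.296
(-1, 1) [-0.0, -0.0, -0.0, -0.0, -0.0, 0.0, 0.1, 0.0, 0.1, 0.0, 0.0, 0.0, 0.0, 0.1, 0.0, 0.0]
lastT 19.333 w 4.84 amp 0.05 angle 0.01 rate -0.2 rms 0.02
(1,) [0.1, 0.1, 0.1, 0.1, 0.1, 0.1, 0.1, 0.0, -0.0, -0.0, -0.1, -0.0, -0.1, -0.1, -0.1, -0.1]
lastT 19.333 w 4.84 amp 0.06 angle -0.06 rate 0.0 rms 0.02
(-1,) [-0.1, -0.1, -0.1, -0.1, -0.0, 0.0, 0.1, 0.1, 0.1, 0.1, 0.1, 0.1, 0.1, 0.1, 0.1, 0.1]
lastT 19.333 w 4.84 amp 0.11 angle 0.01 rate -0.5 rms 0.02
```

View pics/over.png

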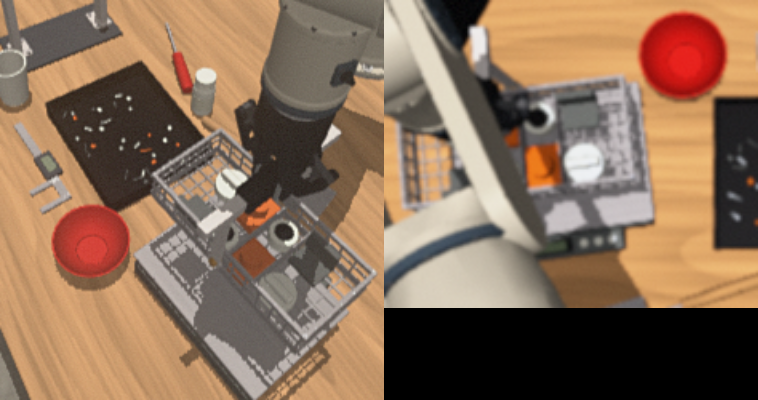

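The basket hangs quiet over the platform, square to it. I'll lower it to about 15 mm above, then check and hold.

Call:
send_rows:
  targets: [0, 0, 0.0003, 0, 0, 0, -1, 0, 0, 0.0015, 0, 0, 0, -1, 0, 0, 0.004, 0, 0, 0, -1, 0, 0, 0.009, 0, 0, 0, -1, 0, 0, 0.016, 0, 0, 0, -1, 0, 0, 0.025, 0, 0, 0, -1, 0, 0, 0.036, 0, 0, 0, -1, 0, 0, 0.047, 0, 0, 0, -1, 0, 0, 0.0595, 0, 0, 0, -1, 0, 0, 0.072, 0, 0, 0, -1, 0, 0, 0.083, 0, 0, 0, -1, 0, 0, 0.094, 0, 0, 0, -1]

```text
clock: 20.43
eef_pos: [600.6, 333.0, 239.7]
tcp_rot: [3.141, 0.001, 0.144]
contact_force: [-0.3, 0.2, -7.2]
opening: 0.295
grasp_force: 79.9
```

Call:
send_rows:
  targets: [0, 0, 0.009, 0, 0, 0, -1, 0, 0, 0.016, 0, 0, 0, -1, 0, 0, 0.021, 0, 0, 0, -1, 0, 0, 0.0235, 0, 0, 0, -1, 0, 0, 0.0247, 0, 0, 0, -1, 0, 0, 0.025, 0, 0, 0, -1]

```text
clock: 20.93
eef_pos: [601.0, 333.2, 216.5]
tcp_rot: [-3.141, -0.0, 0.144]
contact_force: [1.0, -0.1, -6.5]
opening: 0.293
grasp_force: 79.9
```

```bash
python3 rec.py 26 b4.pkl; sed -i 's/<6\]=0/<THR]=0/; s/^import sys,pickle/import sys,pickle\nTHR=6/' trk.py; python3 - <<'E'
import pickle, trk
from trk import *
T,F,s=pickle.load(open("b4.pkl","rb"))
for thr in(6,0):
    trk.THR=thr; th=track(T,F,s,.144); e,w,c=fit(T,th,[4.84]); print(np.degrees(th).round(2).tolist(),np.degrees([np.hypot(c[0],c[1]),c[0],c[1]*w,e]).round(2))
# direct: each frame vs frame 0
f=F[0]; m=np.mean([a["color"].astype(float) for a in F],0).astype(np.uint8)
piv=s["eef_pos"]+[0,0,-106.]; Rz=R.from_euler("z",.144).as_matrix()
pred=lambda x,y,z: proj(f,piv+np.array([[x,y,z]])@Rz.T)[0].round(1)
print("pred rim corners",[pred(x,y,22) for x,y in((-65,-140),(65,-140),(65,140),(-65,140))])
print("platform corners",[proj(f,np.array([601,333.3,60])+Rz@[x,y,0])[0].round(1) for x,y in((-100,-135),(100,-135),(100,135),(-100,135))])
b=cv2.resize(m[200:400,280:480],None,fx=3,fy=3,interpolation=cv2.INTER_CUBIC)
for P,col in (([pred(x,y,z) for x,y in((-65,-140),(65,-140),(65,140),(-65,140)) for z in(22,-36)],(0,255,0)),([proj(f,np.array([601,333.3,60])+Rz@[x,y,0])[0] for x,y in((-100,-135),(100,-135),(100,135),(-100,135))],(255,0,255))):
    for p in P: cv2.circle(b,tuple(((p-[280,200])*3+1).round().astype(int).tolist()),3,col,1)
cv2.imwrite("pics/low.png",b)
E
```

```text
22.2333 [600.8 333.1 216.3] [-3.1416  0.      0.1438] [-0.1  0.3 -7. ] 0.295
[0.0, -0.02, -0.05, -0.03, -0.05, 0.0, 0.03, 0.04, 0.1, 0.18, 0.2, 0.24, 0.28, 0.27, 0.3, 0.28, 0.25, 0.22, 0.23, 0.16, 0.14, 0.07, 0.07, 0.04, 0.03, 0.01] [ 0.16 -0.13 -0.42  0.02]
[0.0, 0.0, -0.01, 0.02, 0.01, 0.09, 0.09, 0.1, 0.15, 0.18, 0.17, 0.19, 0.2, 0.18, 0.19, 0.18, 0.16, 0.14, 0.12, 0.1, 0.09, 0.05, 0.06, 0.03, 0.04, 0.02] [ 0.09 -0.09 -0.03  0.01]
pred rim corners [array([372.3, 256.2]), array([332.9, 284.1]), array([417.9, 380.4]), array([458.9, 342.2])]
platform corners [array([380.3, 265.1]), array([322.8, 306.9]), array([398.8, 398.7]), array([458.5, 342.8])]
```

View pics/low.png

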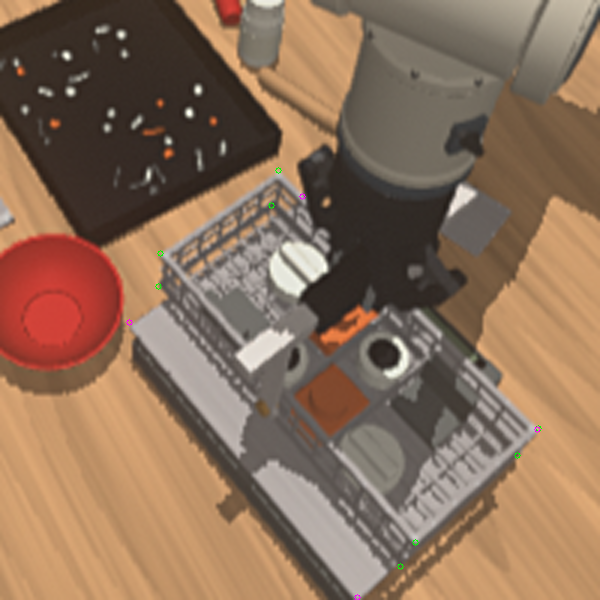

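The picture confirms the alignment: the predicted rim corners (278,171), (160,253), (415,543) and the platform corners fall on the real ones, and the swing is about 0.2°. Holding for three seconds.

Call:
send_rows:
  targets: [0, 0, 0, 0, 0, 0, -1, 0, 0, 0, 0, 0, 0, -1, 0, 0, 0, 0, 0, 0, -1, 0, 0, 0, 0, 0, 0, -1, 0, 0, 0, 0, 0, 0, -1, 0, 0, 0, 0, 0, 0, -1, 0, 0, 0, 0, 0, 0, -1, 0, 0, 0, 0, 0, 0, -1, 0, 0, 0, 0, 0, 0, -1, 0, 0, 0, 0, 0, 0, -1, 0, 0, 0, 0, 0, 0, -1, 0, 0, 0, 0, 0, 0, -1]

```text
clock: 23.23
eef_pos: [600.8, 333.1, 216.3]
tcp_rot: [-3.142, -0.0, 0.144]
contact_force: [-0.6, 0.4, -6.6]
opening: 0.296
grasp_force: 79.9
```

Call:
send_rows:
  targets: [0, 0, 0, 0, 0, 0, -1, 0, 0, 0, 0, 0, 0, -1, 0, 0, 0, 0, 0, 0, -1, 0, 0, 0, 0, 0, 0, -1, 0, 0, 0, 0, 0, 0, -1, 0, 0, 0, 0, 0, 0, -1, 0, 0, 0, 0, 0, 0, -1, 0, 0, 0, 0, 0, 0, -1, 0, 0, 0, 0, 0, 0, -1, 0, 0, 0, 0, 0, 0, -1, 0, 0, 0, 0, 0, 0, -1, 0, 0, 0, 0, 0, 0, -1]

```text
clock: 24.23
eef_pos: [600.8, 333.2, 216.3]
tcp_rot: [3.142, -0.0, 0.144]
contact_force: [-0.5, -0.4, -7.4]
opening: 0.297
grasp_force: 79.9
```

Call:
send_rows:
  targets: [0, 0, 0, 0, 0, 0, -1, 0, 0, 0, 0, 0, 0, -1, 0, 0, 0, 0, 0, 0, -1, 0, 0, 0, 0, 0, 0, -1, 0, 0, 0, 0, 0, 0, -1, 0, 0, 0, 0, 0, 0, -1, 0, 0, 0, 0, 0, 0, -1, 0, 0, 0, 0, 0, 0, -1, 0, 0, 0, 0, 0, 0, -1, 0, 0, 0, 0, 0, 0, -1, 0, 0, 0, 0, 0, 0, -1, 0, 0, 0, 0, 0, 0, -1]

```text
clock: 25.23
eef_pos: [600.8, 333.1, 216.3]
tcp_rot: [-3.142, -0.0, 0.144]
contact_force: [-0.0, 0.9, -6.4]
opening: 0.292
grasp_force: 79.9
```

Call:
send_rows:
  targets: [0, 0, 0.0005, 0, 0, 0, -1, 0, 0, 0.0015, 0, 0, 0, -1, 0, 0, 0.003, 0, 0, 0, -1, 0, 0, 0.0045, 0, 0, 0, -1, 0, 0, 0.006, 0, 0, 0, -1, 0, 0, 0.0075, 0, 0, 0, -1, 0, 0, 0.0085, 0, 0, 0, -1, 0, 0, 0.0095, 0, 0, 0, -1, 0, 0, 0.0102, 0, 0, 0, -1, 0, 0, 0.0109, 0, 0, 0, -1, 0, 0, 0.0115, 0, 0, 0, -1, 0, 0, 0.012, 0, 0, 0, -1]

```text
clock: 26.23
eef_pos: [600.8, 333.1, 204.3]
tcp_rot: [-3.142, -0.0, 0.144]
contact_force: [0.2, 0.7, -7.5]
opening: 0.296
grasp_force: 79.9
```

Call:
send_rows:
  targets: [0, 0, 0.0005, 0, 0, 0, -1, 0, 0, 0.001, 0, 0, 0, -1, 0, 0, 0.0015, 0, 0, 0, -1, 0, 0, 0.002, 0, 0, 0, -1, 0, 0, 0.0025, 0, 0, 0, -1, 0, 0, 0.0025, 0, 0, 0, -1]

```text
clock: 26.73
eef_pos: [600.7, 333.1, 201.7]
tcp_rot: [3.142, 0.0, 0.144]
contact_force: [0.1, 0.2, -7.0]
opening: 0.294
grasp_force: 79.9
```

Not touching yet, so I'll go down in half-millimetre steps.

Call:
send_rows:
  targets: [0, 0, 0.0003, 0, 0, 0, -1, 0, 0, 0.0006, 0, 0, 0, -1, 0, 0, 0.001, 0, 0, 0, -1, 0, 0, 0.001, 0, 0, 0, -1]

```text
clock: 27.07
eef_pos: [600.8, 333.2, 201.6]
tcp_rot: [-3.141, -0.0, 0.144]
contact_force: [-2.1, -1.2, 2.3]
opening: 0.289
grasp_force: 80.9
```

```bash
python3 -c "
from rig import r
s=r.sense();print(s['clock'],s['eef_pos'],s['contact_force'])"
```

```text
27.0667 [600.84248562 333.18430002 201.55089309] [-2.14869174 -1.22406702  2.28971562]
```

The platform is carrying the basket: the force went from -7 to +2 N. I'll ease off half a millimetre, open the fingers and rise.

Call:
send_rows:
  targets: [0, 0, -0.0003, 0, 0, 0, -1, 0, 0, -0.0005, 0, 0, 0, -1, 0, 0, -0.0005, 0, 0, 0, -0.4, 0, 0, -0.0005, 0, 0, 0, -0.35, 0, 0, -0.0005, 0, 0, 0, -0.3, 0, 0, -0.0005, 0, 0, 0, -0.2, 0, 0, -0.0005, 0, 0, 0, -0.1, 0, 0, -0.0005, 0, 0, 0, 0.1, 0, 0, -0.0005, 0, 0, 0, 0.3, 0, 0, -0.0005, 0, 0, 0, 0.5, 0, 0, -0.0005, 0, 0, 0, 0.7, 0, 0, -0.0005, 0, 0, 0, 1]

```text
clock: 28.07
eef_pos: [600.8, 333.1, 201.3]
tcp_rot: [3.142, -0.0, 0.144]
contact_force: [0.2, 0.7, -0.8]
opening: 0.968
grasp_force: 0.0
```

Call:
send_rows:
  targets: [0, 0, 0, 0, 0, 0, 1, 0, 0, 0, 0, 0, 0, 1, 0, 0, 0, 0, 0, 0, 1, 0, 0, -0.003, 0, 0, 0, 1, 0, 0, -0.008, 0, 0, 0, 1, 0, 0, -0.015, 0, 0, 0, 1, 0, 0, -0.023, 0, 0, 0, 1, 0, 0, -0.032, 0, 0, 0, 1, 0, 0, -0.042, 0, 0, 0, 1, 0, 0, -0.054, 0, 0, 0, 1, 0, 0, -0.067, 0, 0, 0, 1, 0, 0, -0.08, 0, 0, 0, 1]

```text
clock: 29.07
eef_pos: [600.9, 333.2, 283.0]
tcp_rot: [-3.141, -0.001, 0.144]
contact_force: [-0.3, 0.0, -0.0]
opening: 1.001
grasp_force: 0.0
```

Call:
send_rows:
  targets: [0, 0, -0.02, 0, 0, 0, 1, 0, 0, -0.045, 0, 0, 0, 1, 0, 0, -0.07, 0, 0, 0, 1, 0, 0, -0.09, 0, 0, 0, 1, 0, 0, -0.105, 0, 0, 0, 1, 0, 0, -0.115, 0, 0, 0, 1, 0, 0, -0.12, 0, 0, 0, 1, 0, 0, -0.12, 0, 0, 0, 1, 0, 0, -0.12, 0, 0, 0, 1, 0, 0, -0.12, 0, 0, 0, 1]

```text
clock: 29.9
eef_pos: [600.4, 332.9, 400.0]
tcp_rot: [3.141, 0.002, 0.144]
contact_force: [0.1, 0.2, 0.2]
opening: 1.002
grasp_force: 0.0
```

```bash
python3 - <<'E'
from h import *
s=cams.grab_frame("scene"); t=cams.grab_frame("top")
b=cv2.resize(s["color"][180:400,240:480],None,fx=1.8,fy=1.8,interpolation=cv2.INTER_CUBIC); a=cv2.resize(t["color"][130:270,130:300],None,fx=2.1,fy=2.1)
o=np.zeros((396,b.shape[1]+a.shape[1],3),np.uint8); o[:b.shape[0],:b.shape[1]]=b; o[:a.shape[0],b.shape[1]:]=a; cv2.imwrite("pics/end.png",o); print(r.sense()["contact_force"],r.sense()["eef_pos"],r.sense()["clock"])
E
```

```text
[-0.64934583  0.16453714  0.34168128] [600.45313642 332.97296361 400.02043448] 30.0
```

View pics/end.png

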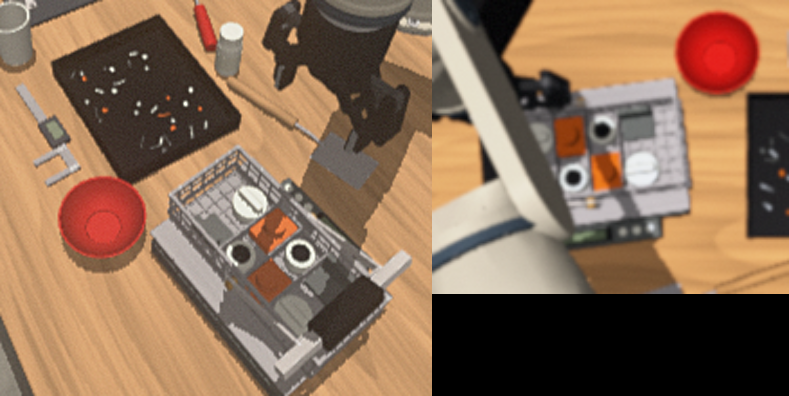

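The basket stands square and centred on the platform. Its handle has tipped to the +y end, around (345,315), the gripper is clear above, and nothing else has moved. Handing in.

```bash
python3 -c "
from rig import r
print(r.sign_off())"
```

```text
the job is handed in; nothing more can be done
None
```

The job is handed in at 30 s of the 72 s allowed: I rocked the basket to about 18–20° each side over the tray, held it quiet over the scale (about 0.2° of swing) for over three seconds, set it square on the platform and let go, and the last pictures show the gripper clear and nothing else moved.

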